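# Pop the touch-latch cupboard open on the bell's side

### The job

Open the door of the little soap cupboard on the side where the counter bell stands: push that door in near its free edge until its touch catch lets go and the spring sets it ajar, then push it wide open, about square to the cupboard's front or further. Leave the other door shut, and do not lift or shift the things standing around.

Things in the scene. Friction and masses are not known exactly. Their poses are not given: they have to be found in the camera images.
- cupboard: small fixed wooden cupboard, 130 deep (x) x 230 wide (y) x 140 mm high; origin centre of underside, x to its back, y to the robot's left. Two plain handleless doors, each 111 wide x 130 high x 12 mm thick, hinged at the outer edges, bottom at 6 mm; free edges meet in the middle (4 mm gap). Shut, their fronts lie at x = -84.5 mm, rears at -72.5 mm, 7.5 mm off the carcass. Nothing juts out over them
- door_left (a joint): left door's angle: 0 shut, negative pushed in (stop -0.065), positive open, free edge towards the robot (stop 1.75). About 4 N near the free edge pushes it in; by 4 mm there (-0.04) the catch lets go, and as the finger draws back the catch's spring sets it ajar at about 0.5 (free edge 53 mm out). Friction (0.02 N m) then keeps it where it is pushed
- latch_left (a joint): travel of the left door's catch plunger (inside, 80 mm from the hinge, 64 mm high, 8 mm thick; sprung out it sticks out behind the ajar door, so reach in above it), in m: 0 latched, slightly negative while the door is pressed in, 0.045 sprung out
- door_left_press (a point): point on the front face of the left door where it is pushed in: 90 mm from the hinge, 21 mm from the free edge, 95 mm above the table; it moves with the door; its frame is parallel to the cupboard's when the door is shut
- door_left_hinge (a point): point on the left door's upright hinge axis (at the outer edge of the door's rear face), 95 mm above the table
- door_right (a joint): right door's angle: 0 shut, negative pushed in (stop -0.065), positive open, free edge towards the robot (stop 1.75). About 4 N near the free edge pushes it in; by 4 mm there (-0.04) the catch lets go, and as the finger draws back the catch's spring sets it ajar at about 0.5 (free edge 53 mm out). Friction (0.02 N m) then keeps it where it is pushed
- latch_right (a joint): travel of the right door's catch plunger (inside, 80 mm from the hinge, 64 mm high, 8 mm thick; sprung out it sticks out behind the ajar door, so reach in above it), in m: 0 latched, slightly negative while the door is pressed in, 0.045 sprung out
- door_right_press (a point): point on the front face of the right door where it is pushed in: 90 mm from the hinge, 21 mm from the free edge, 95 mm above the table; it moves with the door; its frame is parallel to the cupboard's when the door is shut
- door_right_hinge (a point): point on the right door's upright hinge axis (at the outer edge of the door's rear face), 95 mm above the table
- bell: the brass counter bell, 82 mm across and 61 mm high; origin at the centre of its underside. It stands beside the cupboard, 185 mm left or right of its middle, and marks the door to be opened
- candle: a painted glass candle, 66 mm across and 101 mm high; origin at the centre of its underside; it stands beside the cupboard on the side away from the bell; leave it alone
- tin_a: a round candle tin, 64 mm across, 45 mm high, on the table to the left; origin at the centre of its underside; leave it alone
- tin_b: another such candle tin, same size; leave it alone
- mug: a cream mug, 78x109x84 mm, near the table's front edge; origin on its underside; leave it alone
- pump: an amber pump bottle, 70x62x175 mm, on the table to the left; origin on its underside; leave it alone
Not all that is in view belongs to the job. There is more than one size of the bell; the one meant has the size given above.

How it is judged:
By the outcome, as a careful person would: the job done as asked, in the order asked, and still so for the second after the job is handed in, with the robot touching nothing.
It also fails if it takes over 48 s, if anything falls off the work surface, if the arm or the gripper's body presses on something with over 40 N, if the wrist force passes 120 N, or if a joint passes its speed limit or range.

### The arm

A 7-joint arm with a two-finger parallel gripper is mounted at the origin on a cart in front of the work surface, level with it; the furniture and walls round the work are solid. World frame = base frame: x ahead of the robot, y to its left, z up, the work surface at z = 0. Lengths are in m, angles in rad, forces in N, time in s.
With the tool pointing down it reaches from about 0.35 to 0.9 m from the base axis. Payload 7.2 kg.
Tool frame: the origin (TCP) lies between the finger pads; the fingertips stand 19 mm ahead of it and the grasp point (between the pads) is the TCP; x points along the fingers, y is the direction in which the jaws open and shut, and the axes are right-handed (so a half turn about x gives the same grasp; the last joint's range is limited). The gripper opens to 88 mm and grips with 3 to 60 N. Pads are 20 mm wide; open, the fingers measure 115 mm over their backs; the gripper's body (75 mm by 178 mm) begins 61 mm behind the grasp point.
Start: joints at [1.242, 0.411, -0.013, 1.596, 0.006, 1.134, -0.082], TCP at [0.161, -0.604, 0.242] pointing down, gripper open.
Joint ranges: [-2.95, 2.95], [-0.29, 1.99], [-1.47, 1.44], [0.14, 2.54], [-1.03, 4.17], [0.13, 1.85], [-2.86, 2.86]. Speed limits (rad/s): [2.39, 2.39, 3.01, 3.01, 3.14, 3.14, 3.14].

### API

Orientations are given as a unit quaternion [w, x, y, z].
In Python, from workcell import read_state, cams, close_job gives the robot as it stands.
- The arm moves only by the tool send_rows, never from a script. Its arguments are lists of equal length, an entry for each row: "offset": the shift along the tool's x, y, z in cm, a list of three; "turn": the turn about the tool's x in rad; "jaw": the opening, from -1 (shut) to 1 (fully open). A call has 1 to 12 rows; each row shifts and turns the pose as measured when the row begins, along the tool's axes as they then stand; what a row does not reach is not made up. A row lasts 1/8 s, in which the tool goes at most 62.5 mm and 10.7 degrees, less where a joint would pass 70% of its speed; a pose out of reach is approached as far as the arm can. A call with a gripper value outside its range is refused whole. The fingers move at their own pace and stop on an object; the grip force is fixed at half the most. Time passes only in rows, so rows that do not move let the fingers close. It gives the time, the measured TCP pose, the force and the opening at its end, in the units of the state.
- read_state(): the state, without advancing time (a new reading comes with each control period).
- cams.read_camera(name): name is "scene" or "side" or "wrist"; returns a dict with "color" (420x560x3 uint8, red, green, blue), "mtx" (3x3 intrinsics, pixels), "camera_from_world" (4x4, takes a point from world to camera coordinates). Camera axes: x right, y up, looking along -z (the intrinsics and any distortion apply to the point x, -y, -z); pixel columns grow to the right and rows downward; lengths in m; the calibration is good to about 2 mm. A picture is of the moment at which its call begins. There is no depth.
- close_job(): hands the job in, once; it reports no verdict.
The state is a dict: "time": time; "joints": joint angles; "qd": joint speeds; "joint_efforts": joint torques, N m; "ee_pos": TCP position; "eef_rot": TCP orientation; "ft_force": force on the tool from outside, world axes, zero at the start; "torque": the same for the moment, N m; "grip_width": finger opening in m.
Only numpy, scipy, OpenCV 4.12 (cv2) and the standard library are available. Lean on these libraries where they do the work, as an engineer would, in place of code of your own. Each camera call takes 0.05 s, during which the arm holds its last target.

## Working session

There is one attempt and no reset: what is moved stays moved. The work goes in short steps, Python scripts to look and compute and a tool call to move; the robot and the scene stay as the last step left them, time stands still between calls to the robot, and variables do not carry over. Pictures are saved under pics/ and viewed, and the job is handed in when it is done.

Besides the shell and the picture viewer there is one more tool, called after "Emit:" as a command line: name --pt "numbers of a row" for each row, then --argument value for the rest. send_rows: Moves the arm, as the interface text tells. Its arguments: {"type":"object","properties":{"offset":{"type":"array","items":{"type":"array","items":{"type":"number"}}},"turn":{"type":"array","items":{"type":"number"}},"jaw":{"type":"array","items":{"type":"number"}}},"required":["offset","turn","jaw"]}

```bash
ls; mkdir -p pics; python3 - <<'E'
from workcell import read_state, cams
import cv2
s=read_state()
for k,v in s.items(): print(k,v)
for n in ["scene","side","wrist"]:
    r=cams.read_camera(n); cv2.imwrite(f"pics/{n}0.png",r["color"][:,:,::-1]); print(n,r["mtx"],r["camera_from_world"],r.keys())
E
```

```text
pics
time 0.0
joints [ 1.24181327  0.41190039 -0.01271566  1.5970259   0.00561158  1.13428555
 -0.08217523]
qd [-0.00054992  0.00067314 -0.00185367 -0.00049947 -0.00073694 -0.00028047
 -0.00057542]
joint_efforts [-3.85155654e-04 -5.87946546e+01  6.40994534e-01 -2.91073126e+01
 -5.40766236e-02  1.84048887e-02  1.33739936e-04]
ee_pos [ 0.16098901 -0.60342933  0.24081615]
eef_rot [-0.09141193 -0.70098631 -0.09250774  0.70121635]
ft_force [ 0.15205905 -0.18255237  0.21714318]
torque [-0.04663239  0.05772389 -0.01046389]
grip_width 0.08760792414836452
scene [[382.88748196   0.         283.79360604]
 [  0.         382.88748196 216.03631816]
 [  0.           0.           1.        ]] [[-0.73971334 -0.6727267   0.01621595  0.40031152]
 [ 0.51331223 -0.54851528  0.66003147 -0.29499932]
 [-0.43512609  0.49655793  0.75106291 -0.96083491]
 [ 0.          0.          0.          1.        ]] dict_keys(['color', 'mtx', 'camera_from_world'])
side [[473.29623935   0.         273.6819134 ]
 [  0.         473.29623935 211.6551703 ]
 [  0.           0.           1.        ]] [[-0.89154265 -0.45260349  0.01737207  0.46982047]
 [ 0.19185602 -0.34262034  0.91967525 -0.15068784]
 [-0.4102962   0.82326265  0.39229535 -1.2832621 ]
 [ 0.          0.          0.          1.        ]] dict_keys(['color', 'mtx', 'camera_from_world'])
wrist [[303.94432697   0.         282.37601733]
 [  0.         303.94432697 214.68365722]
 [  0.           0.           1.        ]] [[ 2.58126394e-01 -9.66110700e-01 -9.38593614e-04 -6.24542847e-01]
 [ 9.22062505e-01  2.46647330e-01 -2.98271406e-01  3.61491880e-02]
 [ 2.88394698e-01  7.61262804e-02  9.54480637e-01 -3.91444341e-01]
 [ 0.00000000e+00  0.00000000e+00  0.00000000e+00  1.00000000e+00]] dict_keys(['color', 'mtx', 'camera_from_world'])
```

View pics/scene0.png

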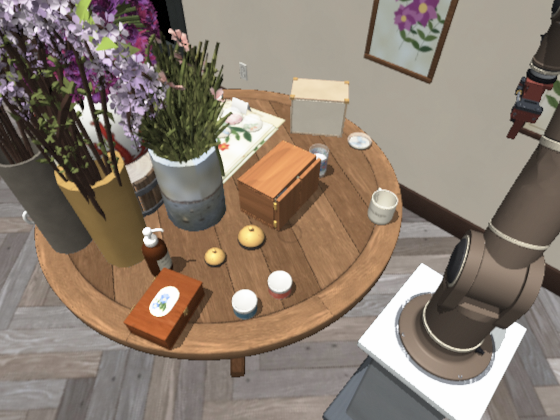

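View pics/side0.png

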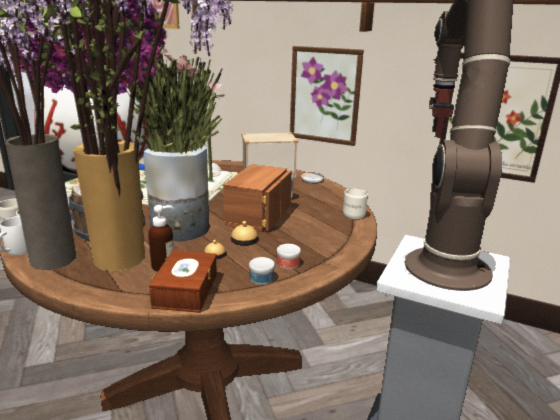

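View pics/wrist0.png

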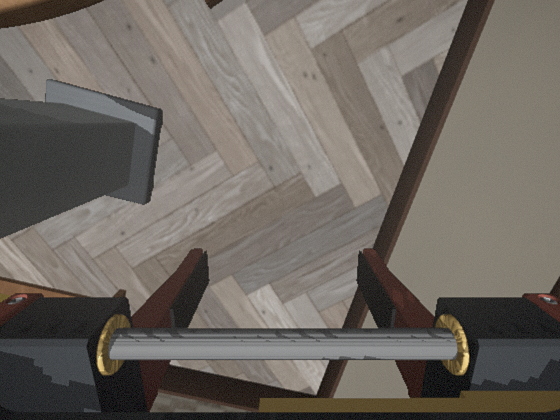

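```bash
python3 - <<'E'
import cv2
a=cv2.imread("pics/scene0.png")[130:280,195:345]
cv2.imwrite("pics/c1.png",cv2.resize(a,None,fx=4,fy=4,interpolation=cv2.INTER_CUBIC))
a=cv2.imread("pics/side0.png")[150:260,190:330]
cv2.imwrite("pics/c2.png",cv2.resize(a,None,fx=5,fy=5,interpolation=cv2.INTER_CUBIC))
E
```

```text
(no output)
```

View pics/c1.png

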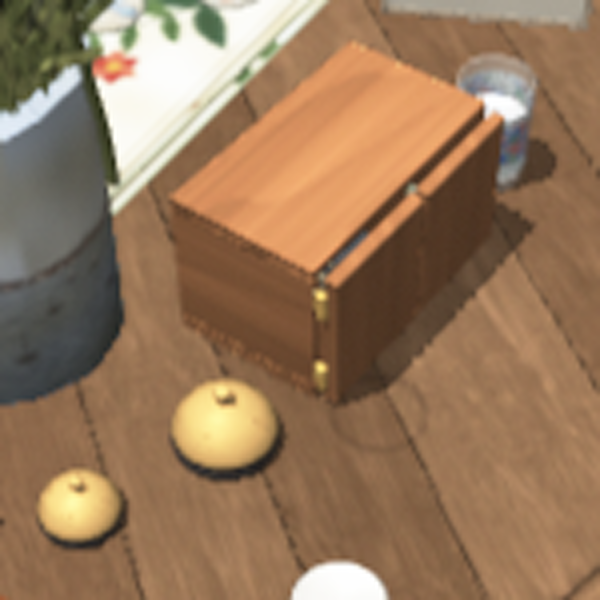

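View pics/c2.png

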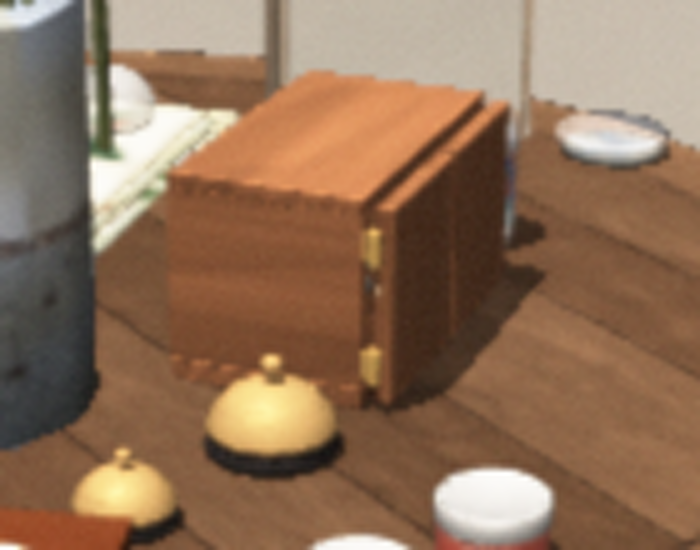

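```bash
cat > h.py <<'E'
import numpy as np
from workcell import cams, read_state
import cv2
def shot(n,f=None):
    r=cams.read_camera(n)
    if f: cv2.imwrite(f,r["color"][:,:,::-1])
    return r
def proj(r,P):
    P=np.atleast_2d(P); T=r["camera_from_world"]; p=P@T[:3,:3].T+T[:3,3]
    q=np.c_[p[:,0]/-p[:,2],p[:,1]/p[:,2]]
    return np.c_[r["mtx"][0,0]*q[:,0]+r["mtx"][0,2], r["mtx"][1,1]*q[:,1]+r["mtx"][1,2]]
def ray(r,uv,z):
    T=r["camera_from_world"];K=r["mtx"]
    d=np.array([(uv[0]-K[0,2])/K[0,0],-(uv[1]-K[1,2])/K[1,1],-1]); R=T[:3,:3]
    o=-R.T@T[:3,3]; d=R.T@d
    return o+d*(z-o[2])/d[2]
E
cat > fit.py <<'E'
from h import *
from scipy.optimize import least_squares
S=shot("scene");D=shot("side")
names=dict(bl=(.065,.115,.14),br=(.065,-.115,.14),fl=(-.065,.115,.14),fr=(-.065,-.115,.14),dl=(-.0845,.113,.136),dr=(-.0845,-.113,.136),db=(-.0845,.113,.006))
sc=dict(br=(352,43),bl=(172,200),fl=(315,272),fr=(485,100),dl=(335,288),dr=(502,120),db=(338,402))
sd=dict(bl=(170,177),br=(315,72),fr=(485,95),fl=(362,203),dl=(388,212),dr=(508,104),db=(386,405))
O=[];
for cam,d,s,o in ((S,sc,4,(195,130)),(D,sd,5,(190,150))):
    for k,v in d.items(): O.append((cam,names[k],np.array(v)/s+o-0.375*0+0,k))
def W(p,l):
    c,s=np.cos(p[2]),np.sin(p[2]); return np.array([p[0]+c*l[0]-s*l[1],p[1]+s*l[0]+c*l[1],l[2]])
f=lambda p:np.concatenate([proj(c,W(p,l))[0]-uv for c,l,uv,k in O])
print(S["mtx"][0,0])
g=ray(S,(275,175),.14)
r=least_squares(f,[g[0],g[1],0.],loss="soft_l1")
print(r.x,np.degrees(r.x[2])); print(np.round(f(r.x).reshape(-1,2),1))
p=r.x
for n,l in dict(press=(-.0845,.023,.095),hinge=(-.0725,.113,.095),bell=(0,.185,0),candle=(0,-.185,0)).items(): print(n,W(p,l))
for cam,uvs in ((S,[(251,240),(214,259)]),(D,[(244,236),(214,250)])):
    for uv in uvs: print("bell z~.02",ray(cam,uv,.02))
print("tins",ray(S,(280,288),.02),ray(S,(245,307),.02),"mug",ray(S,(382,210),.03))
print(read_state()["time"])
E
python3 fit.py
```

```text
382.88748196039273
[ 0.61995745 -0.05746893  0.12113289] 6.940403357863215
[[-0.4 -0.5]
 [-1.2 -0.4]
 [-1.   0.6]
 [ 0.4  0.6]
 [ 0.1  0.2]
 [ 1.  -0.6]
 [-1.   1.1]
 [-0.8 -1.4]
 [-1.2 -1. ]
 [ 0.2 -1.1]
 [ 0.3 -0.8]
 [ 1.5 -0.7]
 [ 0.8 -0.9]
 [ 1.3  0.2]]
press [ 0.53329739 -0.04484818  0.095     ]
hinge [0.53433414 0.04594238 0.095     ]
bell [0.59760263 0.12617546 0.        ]
candle [ 0.64231227 -0.24111332  0.        ]
bell z~.02 [0.55227627 0.13100065 0.02      ]
bell z~.02 [0.58005046 0.24890847 0.02      ]
bell z~.02 [0.55689567 0.13483165 0.02      ]
bell z~.02 [0.58506918 0.25098489 0.02      ]
tins [0.38120276 0.19135273 0.02      ] [0.40919794 0.29295196 0.02      ] mug [ 0.33229294 -0.22508482  0.03      ]
0.25
```

```bash
cat > tool.py <<'E'
from h import *
from scipy.spatial.transform import Rotation as Ro
import sys
CUP=np.array([.6200,-.0575]); YAW=.1211
def c2w(x,y): c,s=np.cos(YAW),np.sin(YAW); return CUP+[c*x-s*y,s*x+c*y]
def rep(targets=()):
    s=read_state(); q=s["eef_rot"]; R=Ro.from_quat([q[1],q[2],q[3],q[0]]).as_matrix(); p=s["ee_pos"]
    d=p[:2]-CUP; c,n=np.cos(YAW),np.sin(YAW)
    print("t",round(s["time"],2),"pos",np.round(p,4),"cup",np.round([c*d[0]+n*d[1],-n*d[0]+c*d[1]],4),"grip",round(s["grip_width"],4),"F",np.round(s["ft_force"],1))
    print(np.round(R,3).tolist())
    cy=np.array([-n,c,0]); print("turn to align tool y with cup +-y:",[round(float(np.arctan2(R[:,2]@(k*cy),R[:,1]@(k*cy))),3) for k in(1,-1)])
    for t in targets:
        w=np.r_[c2w(t[0],t[1]),t[2]]; print(t,"world",w.round(3),"offset cm",np.round(R.T@(w-p)*100,2))
if __name__=="__main__": rep([tuple(map(float,a.split(","))) for a in sys.argv[1:]])
E
python3 tool.py -- 2>/dev/null || python3 -c "
from tool import *
rep([(-.16,.023,.24),(-.16,.023,.1)])"
```

```text
t 0.25 pos [ 0.1611 -0.6037  0.2413] cup [-0.5216 -0.4867] grip 0.0873 F [ 0.  -0.7  0.1]
[[-0.0, 0.258, -0.966], [0.001, -0.966, -0.258], [-1.0, -0.001, 0.0]]
turn to align tool y with cup +-y: [-3.002, 0.14]
(-0.16, 0.023, 0.24) world [ 0.458 -0.054  0.24 ] offset cm [  0.15 -45.44 -42.9 ]
(-0.16, 0.023, 0.1) world [ 0.458 -0.054  0.1  ] offset cm [ 14.15 -45.43 -42.9 ]
```

Emit:
send_rows --pt "0 0 0" --pt "0 -4.6 -3.3" --pt "0 -4.6 -3.3" --pt "0 -4.6 -3.3" --pt "0 -4.6 -3.3" --pt "0 -4.6 -3.3" --pt "0 -4.6 -3.3" --pt "0 -4.6 -3.3" --pt "0 -4.6 -3.3" --pt "0 -4.6 -3.3" --pt "0 -4.6 -3.3" --pt "0 0 0" --turn '[0.14,0,0,0,0,0,0,0,0,0,0,0]' --jaw '[-1,-1,-1,-1,-1,-1,-1,-1,-1,-1,-1,-1]'

```text
time: 1.75
ee_pos: [0.4437, -0.0935, 0.2413]
eef_rot: [0.041, 0.707, 0.04, -0.705]
ft_force: [-1.1, -0.7, -0.3]
grip_width: 0.0006
```

```bash
python3 -c "
from tool import *
rep([(-.14,.023,.24),(-.14,.023,.1)])"
```

```text
t 1.75 pos [ 0.4437 -0.0935  0.2413] cup [-0.1794 -0.0144] grip 0.0006 F [-1.1 -0.7 -0.3]
[[0.004, 0.114, -0.993], [-0.002, -0.993, -0.114], [-1.0, 0.002, -0.003]]
turn to align tool y with cup +-y: [3.135, -0.007]
(-0.14, 0.023, 0.24) world [ 0.478 -0.052  0.24 ] offset cm [ 0.13 -3.77 -3.91]
(-0.14, 0.023, 0.1) world [ 0.478 -0.052  0.1  ] offset cm [14.13 -3.8  -3.87]
```

Emit:
send_rows --pt "0 -3.8 -2" --pt "5 0 0" --pt "5 0 0" --pt "4 0 0" --pt "0 0 0" --turn '[0,0,0,0,0]' --jaw '[-1,-1,-1,-1,-1]'

```text
time: 2.38
ee_pos: [0.4604, -0.0573, 0.0988]
eef_rot: [0.041, 0.708, 0.038, -0.704]
ft_force: [-0.2, -0.5, 1.3]
grip_width: 0.0005
```

```bash
python3 -c "
from tool import *
rep([(-.105,.023,.1)])
shot('scene','pics/s1.png');shot('side','pics/d1.png');shot('wrist','pics/w1.png')
a=cv2.imread('pics/s1.png')[100:280,200:400];b=cv2.imread('pics/d1.png')[130:310,200:400]
cv2.imwrite('pics/c3.png',cv2.resize(np.hstack([a,b]),None,fx=2,fy=2,interpolation=cv2.INTER_CUBIC))"
```

```text
t 2.38 pos [ 0.4604 -0.0573  0.0988] cup [-0.1584  0.0195] grip 0.0005 F [-0.2 -0.5  1.3]
[[0.006, 0.111, -0.994], [-0.004, -0.994, -0.111], [-1.0, 0.005, -0.006]]
turn to align tool y with cup +-y: [3.132, -0.01]
(-0.105, 0.023, 0.1) world [ 0.513 -0.047  0.1  ] offset cm [-0.09 -0.4  -5.34]
```

View pics/c3.png

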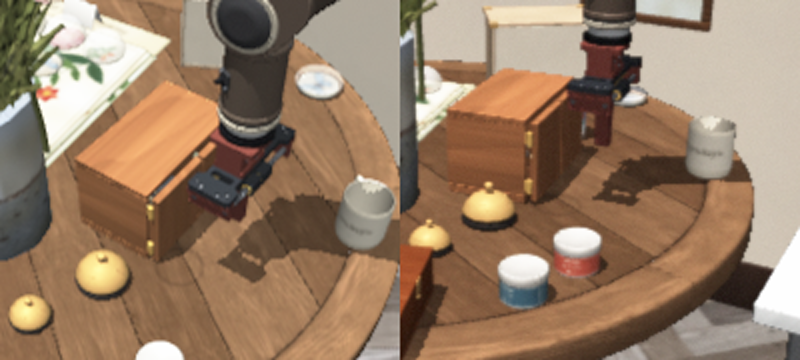

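View pics/w1.png

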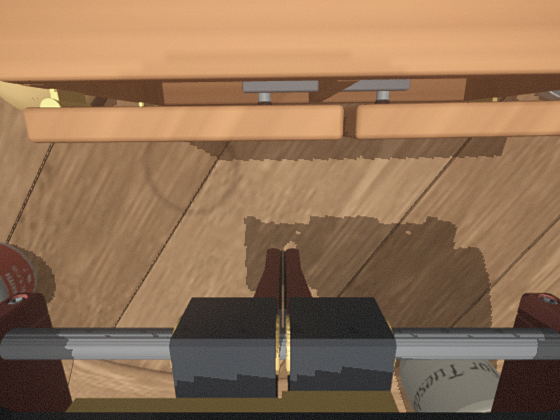

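Emit:
send_rows --pt "-0.1 -0.4 -4.4" --pt "0 0 -0.6" --pt "0 0 -0.6" --turn '[0,0,0]' --jaw '[-1,-1,-1]'

```text
time: 2.9
ee_pos: [0.5218, -0.0483, 0.1096]
eef_rot: [0.041, 0.713, 0.035, -0.699]
ft_force: [0.4, -0.3, 0.2]
grip_width: 0.0002
```

```bash
python3 -c "
from tool import *
rep([(-.09,.023,.1)])"
```

```text
t 2.9 pos [ 0.5218 -0.0483  0.1096] cup [-0.0964  0.021 ] grip 0.0002 F [ 0.4 -0.3  0.2]
[[0.02, 0.109, -0.994], [-0.007, -0.994, -0.109], [-1.0, 0.01, -0.019]]
turn to align tool y with cup +-y: [3.129, -0.012]
(-0.09, 0.023, 0.1) world [ 0.528 -0.046  0.1  ] offset cm [ 0.97 -0.21 -0.62]
```

Emit:
send_rows --pt "0.8 -0.1 0" --pt "0 0 -0.3" --turn '[-0.01,0]' --jaw '[-1,-1]'

```text
time: 3.15
ee_pos: [0.5244, -0.0475, 0.1021]
eef_rot: [0.045, 0.713, 0.039, -0.698]
ft_force: [-0.4, -0.4, -0.2]
grip_width: 0.0006
```

```bash
python3 -c "
from tool import *
rep([(-.09,.023,.1)])
shot('wrist','pics/w2.png')"
```

```text
t 3.15 pos [ 0.5244 -0.0475  0.1021] cup [-0.0937  0.0215] grip 0.0006 F [-0.4 -0.4 -0.2]
[[0.021, 0.119, -0.993], [-0.008, -0.993, -0.119], [-1.0, 0.011, -0.02]]
turn to align tool y with cup +-y: [3.14, -0.002]
(-0.09, 0.023, 0.1) world [ 0.528 -0.046  0.1  ] offset cm [ 0.22 -0.16 -0.37]
```

View pics/w2.png

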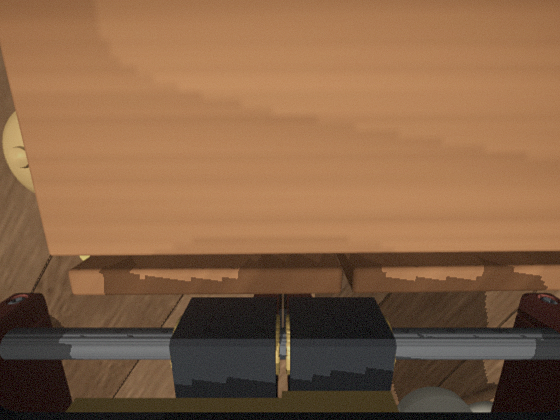

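Emit:
send_rows --pt "0.1 0 -0.3" --pt "0 0 -0.3" --turn '[0,0]' --jaw '[-1,-1]'

```text
time: 3.45
ee_pos: [0.5291, -0.0473, 0.1013]
eef_rot: [0.045, 0.712, 0.038, -0.7]
ft_force: [-5.0, -1.9, 4.2]
grip_width: 0.0005
```

Emit:
send_rows --pt "0 0 -0.4" --turn '[0]' --jaw '[-1]'

```text
time: 3.58
ee_pos: [0.5313, -0.0474, 0.1011]
eef_rot: [0.046, 0.71, 0.038, -0.701]
ft_force: [-14.4, -1.0, 12.9]
grip_width: 0.0008
```

Emit:
send_rows --pt "0 0 -0.4" --turn '[0]' --jaw '[-1]'

```text
time: 3.7
ee_pos: [0.5313, -0.0475, 0.1006]
eef_rot: [0.046, 0.707, 0.037, -0.704]
ft_force: [-21.6, -2.3, 16.8]
grip_width: 0.0006
```

```bash
python3 -c "
from tool import *
rep([(-.09,.023,.1)])
shot('wrist','pics/w3.png')"
```

```text
t 3.7 pos [ 0.5313 -0.0475  0.1006] cup [-0.0868  0.0206] grip 0.0006 F [-21.6  -2.3  16.8]
[[0.005, 0.117, -0.993], [-0.012, -0.993, -0.118], [-1.0, 0.012, -0.004]]
turn to align tool y with cup +-y: [3.138, -0.003]
(-0.09, 0.023, 0.1) world [ 0.528 -0.046  0.1  ] offset cm [ 0.06 -0.24  0.32]
```

View pics/w3.png

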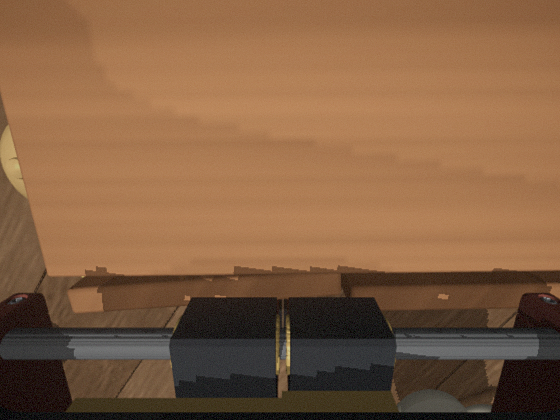

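Emit:
send_rows --pt "0 0 0.6" --pt "0 0 2" --pt "0 0 3" --pt "0 0 3" --pt "0 0 0" --turn '[0,0,0,0,0]' --jaw '[-1,-1,-1,-1,-1]'

```text
time: 4.38
ee_pos: [0.4461, -0.0569, 0.1003]
eef_rot: [0.046, 0.709, 0.038, -0.703]
ft_force: [0.7, 0.2, 0.6]
grip_width: 0.0007
```

```bash
python3 -c "
from tool import *
rep([(-.09,.023,.1)])
shot('wrist','pics/w4.png')"
```

```text
t 4.38 pos [ 0.4461 -0.0569  0.1003] cup [-0.1725  0.0216] grip 0.0007 F [0.7 0.2 0.6]
[[0.01, 0.118, -0.993], [-0.01, -0.993, -0.119], [-1.0, 0.011, -0.009]]
turn to align tool y with cup +-y: [3.139, -0.002]
(-0.09, 0.023, 0.1) world [ 0.528 -0.046  0.1  ] offset cm [ 0.1  -0.16 -8.25]
```

View pics/w4.png

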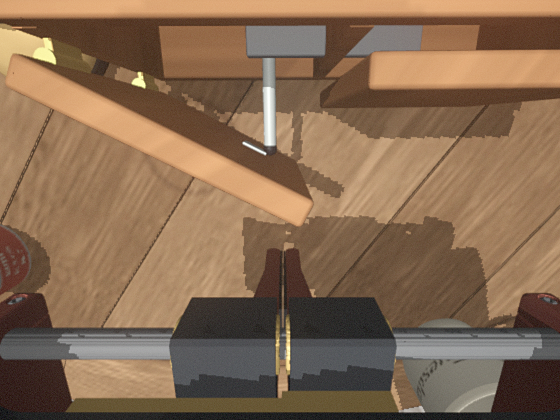

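Emit:
send_rows --pt "-4 0 0" --pt "-4 0 0" --pt "0 -0.7 -4" --pt "0 -0.3 -4" --pt "0 0 0" --turn '[0,0,0,0,0]' --jaw '[-1,-1,-1,-1,-1]'

```text
time: 5.05
ee_pos: [0.535, -0.035, 0.1869]
eef_rot: [0.045, 0.714, 0.039, -0.698]
ft_force: [-0.2, 0.5, 0.1]
grip_width: 0.0007
```

```bash
python3 -c "
from tool import *
rep([(-.088,.03,.15),(-.088,.03,.103)])
shot('wrist','pics/w5.png')"
```

```text
t 5.05 pos [ 0.535  -0.035   0.1869] cup [-0.0817  0.0326] grip 0.0007 F [-0.2  0.5  0.1]
[[0.023, 0.118, -0.993], [-0.008, -0.993, -0.118], [-1.0, 0.011, -0.022]]
turn to align tool y with cup +-y: [3.139, -0.002]
(-0.088, 0.03, 0.15) world [ 0.529 -0.038  0.15 ] offset cm [3.68 0.22 0.71]
(-0.088, 0.03, 0.103) world [ 0.529 -0.038  0.103] offset cm [8.38 0.17 0.82]
```

View pics/w5.png

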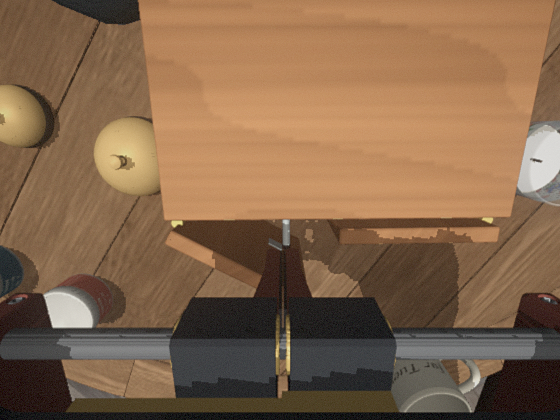

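Emit:
send_rows --pt "0 0.2 0.8" --pt "3 0 0" --pt "0 0 0" --turn '[0,0,0]' --jaw '[-1,-1,-1]'

```text
time: 5.48
ee_pos: [0.5237, -0.0397, 0.1558]
eef_rot: [0.045, 0.713, 0.038, -0.699]
ft_force: [0.5, 0.9, 0.9]
grip_width: 0.0005
```

```bash
python3 -c "
from tool import *
rep([(-.088,.03,.15),(-.088,.03,.103)])
shot('wrist','pics/w6.png')
shot('scene','pics/s6.png');shot('side','pics/d6.png')
a=cv2.imread('pics/s6.png')[100:280,200:400];b=cv2.imread('pics/d6.png')[130:310,200:400]
cv2.imwrite('pics/c6.png',cv2.resize(np.hstack([a,b]),None,fx=2,fy=2,interpolation=cv2.INTER_CUBIC))"
```

```text
t 5.47 pos [ 0.5237 -0.0397  0.1558] cup [-0.0934  0.0293] grip 0.0005 F [0.5 0.9 0.9]
[[0.02, 0.117, -0.993], [-0.009, -0.993, -0.117], [-1.0, 0.011, -0.019]]
turn to align tool y with cup +-y: [3.138, -0.003]
(-0.088, 0.03, 0.15) world [ 0.529 -0.038  0.15 ] offset cm [ 0.59 -0.08 -0.53]
(-0.088, 0.03, 0.103) world [ 0.529 -0.038  0.103] offset cm [ 5.29 -0.14 -0.44]
```

View pics/c6.png

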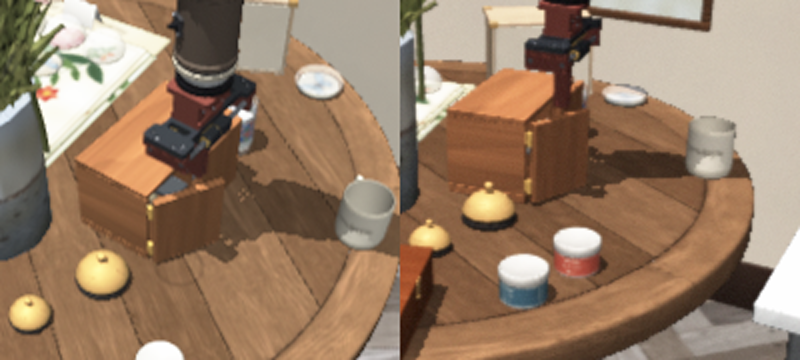

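View pics/w6.png

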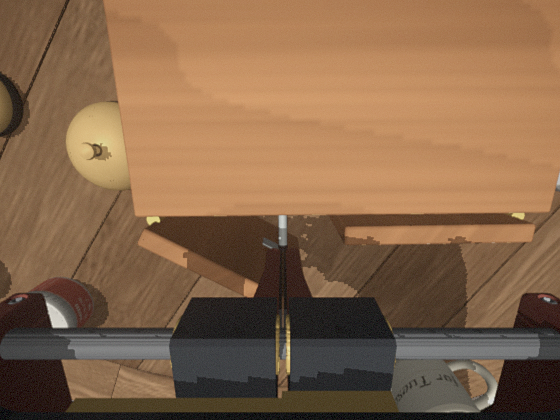

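Emit:
send_rows --pt "0 0.2 -0.4" --pt "2.5 0 0" --pt "2.3 0 0" --pt "0 0 0" --turn '[0,0,0,0]' --jaw '[-1,-1,-1,-1]'

```text
time: 6.12
ee_pos: [0.5349, -0.0421, 0.1135]
eef_rot: [0.046, 0.717, 0.037, -0.695]
ft_force: [0.2, -0.5, 0.5]
grip_width: 0.0008
```

```bash
python3 -c "
from tool import *
rep([(-.088,.03,.103)])
shot('wrist','pics/w7.png')"
```

```text
t 6.12 pos [ 0.5349 -0.0421  0.1135] cup [-0.0826  0.0256] grip 0.0008 F [ 0.2 -0.5  0.5]
[[0.032, 0.116, -0.993], [-0.01, -0.993, -0.117], [-0.999, 0.014, -0.031]]
turn to align tool y with cup +-y: [3.138, -0.004]
(-0.088, 0.03, 0.103) world [ 0.529 -0.038  0.103] offset cm [ 1.03 -0.46  0.57]
```

View pics/w7.png

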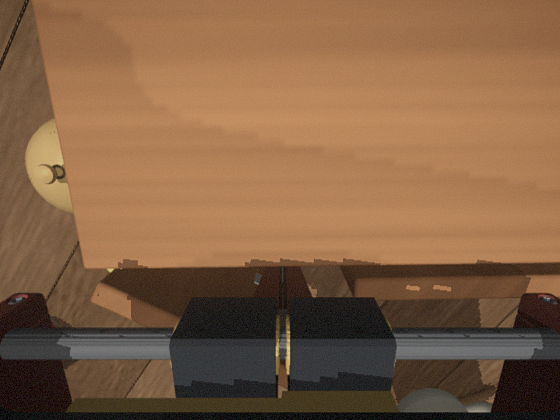

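Emit:
send_rows --pt "0.6 -0.7 0.6" --pt "0 -0.7 0.6" --pt "0 -0.3 1.2" --pt "0 -0.3 1.1" --pt "0 0 0" --turn '[0,0,0,0,0]' --jaw '[-1,-1,-1,-1,-1]'

```text
time: 6.8
ee_pos: [0.4973, -0.0249, 0.1095]
eef_rot: [0.046, 0.719, 0.037, -0.692]
ft_force: [-0.8, 0.8, 0.3]
grip_width: 0.0003
```

```bash
python3 -c "
from tool import *
rep([(-.136,.062,.108)])
shot('wrist','pics/w8.png')"
```

```text
t 6.8 pos [ 0.4973 -0.0249  0.1095] cup [-0.1179  0.0472] grip 0.0003 F [-0.8  0.8  0.3]
[[0.038, 0.117, -0.992], [-0.011, -0.993, -0.118], [-0.999, 0.015, -0.037]]
turn to align tool y with cup +-y: [3.138, -0.003]
(-0.136, 0.062, 0.108) world [ 0.478 -0.012  0.108] offset cm [ 0.06 -1.47  1.82]
```

View pics/w8.png

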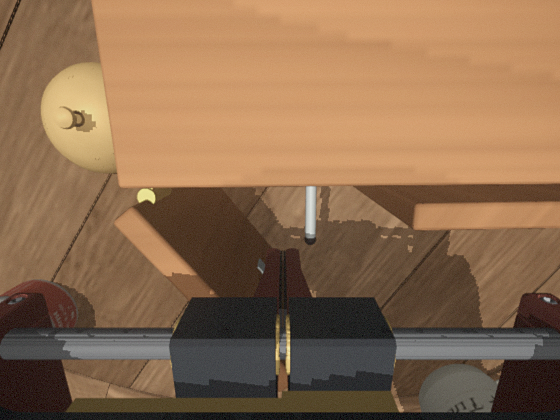

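Door is now near 0.8 rad with the fingers behind it. I'll continue along the arc.

Emit:
send_rows --pt "0 -0.7 0.9" --pt "0 -0.8 0.9" --pt "0 -1.1 0.7" --pt "0 -1.2 0.6" --pt "0 -1.1 0.3" --pt "0 -1.1 0.2" --pt "0 0 0" --turn '[0,0,0,0,0,0,0]' --jaw '[-1,-1,-1,-1,-1,-1,-1]'

```text
time: 7.72
ee_pos: [0.453, 0.0327, 0.1074]
eef_rot: [0.047, 0.72, 0.036, -0.692]
ft_force: [2.0, -7.2, 0.1]
grip_width: 0.0007
```

```bash
python3 -c "
from tool import *
rep([(-.153,.105,.108)])
shot('wrist','pics/w9.png')"
```

```text
t 7.72 pos [0.453  0.0327 0.1074] cup [-0.1549  0.1097] grip 0.0007 F [ 2.  -7.2  0.1]
[[0.04, 0.116, -0.992], [-0.013, -0.993, -0.116], [-0.999, 0.018, -0.038]]
turn to align tool y with cup +-y: [3.137, -0.005]
(-0.153, 0.105, 0.108) world [0.455 0.028 0.108] offset cm [-0.05  0.47 -0.19]
```

View pics/w9.png

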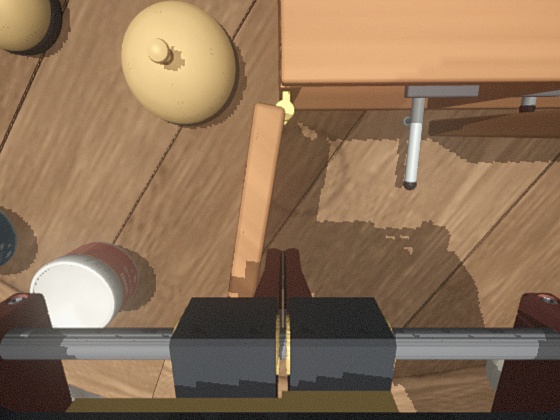

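Emit:
send_rows --pt "0 1 0" --pt "0 2 0" --pt "0 2 1" --pt "-4 0 0" --pt "-5 0 0" --pt "-4 0 0" --pt "0 2 3" --pt "0 2 3" --pt "0 0 0" --turn '[0,0,0,0,0,0,0,0,0]' --jaw '[-1,-1,-1,-1,-1,-1,-1,-1,-1]'

```text
time: 8.9
ee_pos: [0.387, -0.0653, 0.2398]
eef_rot: [0.046, 0.719, 0.037, -0.692]
ft_force: [0.3, -0.1, 0.8]
grip_width: 0.0003
```

```bash
python3 -c "
from tool import *
rep()
shot('wrist','pics/w10.png')
shot('scene','pics/s10.png');shot('side','pics/d10.png')
a=cv2.imread('pics/s10.png')[130:310,200:400];b=cv2.imread('pics/d10.png')[130:310,200:400]
cv2.imwrite('pics/c10.png',cv2.resize(np.hstack([a,b]),None,fx=2,fy=2,interpolation=cv2.INTER_CUBIC))"
```

```text
t 8.9 pos [ 0.387  -0.0653  0.2398] cup [-0.2323  0.0204] grip 0.0003 F [ 0.3 -0.1  0.8]
[[0.038, 0.117, -0.992], [-0.011, -0.993, -0.118], [-0.999, 0.015, -0.037]]
turn to align tool y with cup +-y: [3.139, -0.003]
```

View pics/c10.png

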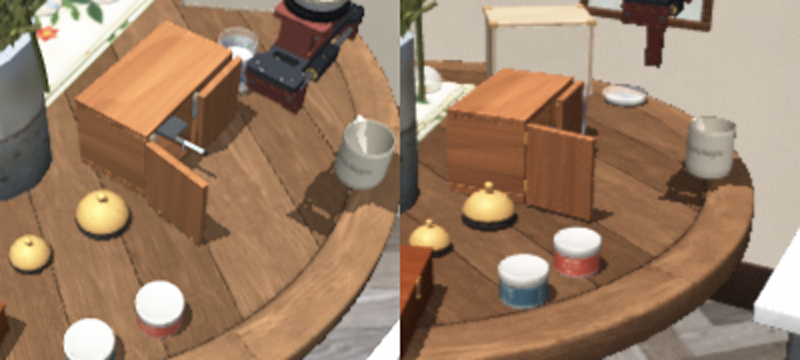

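View pics/w10.png

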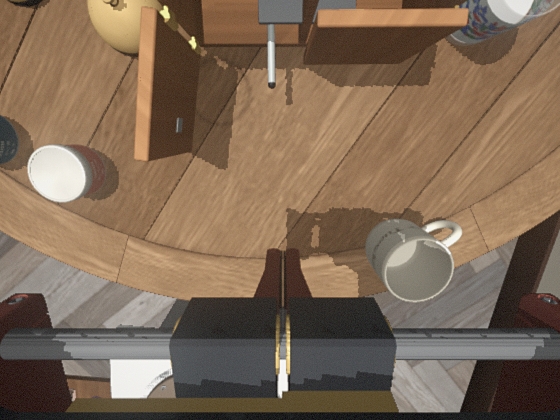

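```bash
python3 -c "
from tool import *
r=shot('wrist')
f=lambda a,b,z:np.degrees(np.arctan2(*(ray(r,b,z)-ray(r,a,z))[1::-1]))
def loc(u,z):
    d=ray(r,u,z)[:2]-CUP;c,n=np.cos(YAW),np.sin(YAW);return np.array([c*d[0]+n*d[1],-n*d[0]+c*d[1]]).round(4)
print('left door front top',loc((142,10),.136),loc((135,159),.136))
print('right door front top',loc((318,27),.136),loc((467,25),.136))
print(read_state()['time'],read_state()['ft_force'])
"
```

```text
left door front top [-0.0686  0.1209] [-0.1739  0.1391]
right door front top [-0.0788 -0.0056] [-0.077  -0.1151]
9.1 [-0.07636496 -0.01263954 -0.01375854]
```

```bash
python3 -c "
from workcell import close_job
print(close_job())"
```

```text
the job is handed in; nothing more can be done
None
```

The left door, on the side of the 82 mm bell, is wide open, and I handed the job in at about 9 s of the 48 s allowed. I pushed it in near its free edge until the catch let go and the spring set it ajar. Then I reached in from above, clear of the catch plunger, swung the door round, and drew the arm back out.

What the last checks showed:
- **Left door:** it measures about 1.74 rad in the wrist picture, about 10° past square and close to its stop.
- **Right door:** it looks shut. Its front edge is parallel to the cupboard to within 2 mm, but its measured position is about 6 mm further back than a shut door should be. I took that as wrist-camera error and did not check it another way.
- **Things around:** the bells, candle, tins and mug look unmoved in the final pictures. I judged this by eye and did not measure it.
- **Forces:** the wrist force read almost zero at the end, so the robot was touching nothing. The highest I read was about 27 N during the push-in. About 17 N of that was upward, which I put down to the fingers rubbing on the door.

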